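# Tip the oval plate out of a four-bay tray into the wash dish

### The arm

A 6-joint arm with a two-finger parallel gripper is mounted at the origin on the work surface. World frame = base frame: x ahead of the robot, y to its left, z up, the work surface at z = 0. Lengths are in mm, angles in degrees, forces in N, time in s.
With the tool pointing down it reaches from about 350 to 875 mm from the base axis. Payload 15.5 kg.
Tool frame: the origin (TCP) lies at the very end of the fingers, on their centre line; the grasp point (between the pads) lies 19 mm behind it; z points along the fingers, y is the direction in which the jaws open and shut (so a half turn about z gives the same grasp; the last joint's range is limited). The gripper opens to 85 mm and grips with 20 to 120 N. Pads are 22 mm wide; open, the fingers measure 114 mm over their backs; the gripper's body (76 mm by 85 mm) begins 54 mm behind the grasp point. The pads swing forward as they close: fully open they stand 13 mm farther back than shut.
Start: joints at [65.117, 28.281, 77.091, -0, 74.628, -5.472], TCP at [207.718, 589.474, 231.277] pointing down, gripper open.
Joint ranges: [-166.48, 166.48], [-47.26, 123.95], [12.59, 153.08], [-70.14, 250.14], [6.76, 159.57], [-176.63, 176.63]. Speed limits (degrees/s): [108.29, 108.29, 147.25, 172.46, 172.46, 172.46].

### API

Orientations are given as [roll, pitch, yaw] about the fixed x, y, z axes, in that order (R = Rz(yaw) Ry(pitch) Rx(roll)).
In Python, from rig import ctrl gives the robot as it stands.
- The arm moves only by the tool carry_out, never from a script. Its argument "deltas" is text: rows parted by semicolons, each of 6 numbers parted by spaces: the shift along the tool's x, y, z in mm, then the turn, a rotation vector about the tool's x, y, z in rad. A call has 1 to 10 rows; each row is the pose to reach, as a shift and turn from the pose commanded when the call began, along the tool's axes at that moment; what a row does not reach only later rows make up. A row lasts 1/12 s, in which the tool goes at most 41.7 mm and 7.16 degrees, less where a joint would pass 70% of its speed; a pose out of reach is approached as far as the arm can. A call with a gripper value outside its range is refused whole. "hand" is the closure, from -1 (fully open) to 1 (shut), so that 0 is half open, set as the call begins (left out, the last holds). The fingers move at their own pace and stop on an object; the grip force is fixed at half the most. Time passes only in rows, so rows that repeat a pose let the fingers close. It gives the time, the measured TCP pose, the force and the opening at its end, in the units of the state.
- ctrl.read_state(): the state, without advancing time (a new reading comes with each control period).
- ctrl.read_camera(name): name is "scene" or "top" or "wrist"; returns a dict with "image" (480x640x3 uint8, red, green, blue), "intrinsics" (3x3 intrinsics, pixels), "R" (3x3) and "t" (3): a world point X has camera coordinates R X + t. Camera axes: x right, y down, z forward; pixel columns grow to the right and rows downward; lengths in mm; the calibration is good to about 2 mm. A picture is of the moment at which its call begins. There is no depth.
- ctrl.hand_in(): hands the job in, once; it reports no verdict.
Trained networks look in the newest picture that a camera, given by its name, has taken for a name from the list of things; names that differ only in an ending like _2 or _b are one class to them, and where a whole thing is asked for, a point or a joint stands for the part that bears it (a point fixed in the world has none). Each returns a list of dicts, best first, with "confidence" (0 to 1); they miss things now and then, are a little off and sometimes report something else, mostly with a low value. They report only what shows in the picture. A call takes as long as a camera call. They do not tell look-alikes from the thing itself.
- ctrl.regions_of(camera, query): "region" (480x640 bool, what is visible of it).
- ctrl.tip_of(camera, query): "location" ([x, y, z] in mm, in the coordinates of the camera as it stood for that picture, good to about 4 mm: a listed point, or the origin of a listed thing).
The state is a dict: "t": time; "joint_pos": joint angles; "joint_velocities": joint speeds; "joint_efforts": joint torques, N m; "tcp_pos": TCP position; "tcp_rot": TCP orientation; "wrist_force": force on the tool from outside, world axes, zero at the start; "wrist_torque": the same for the moment, N m; "finger_gap": finger opening in mm.
Only numpy, scipy, OpenCV 4.12 (cv2) and the standard library are available. Lean on these libraries where they do the work, as an engineer would, in place of code of your own. Each camera call takes 0.05 s, during which the arm holds its last target.

### The job

Pick up the four-bay plate tray by its handle and tip it on one corner, low over the grey wash dish, so that only the oval glass plate slides out through the gap of its bay and ends lying flat, image side up, on the floor of the dish; the three rectangular plates must stay in the tray. Then stand the tray back level on the bench where you took it from and let go. The coating is delicate, so never touch a plate with the fingers nor let one fall from a height, and do not shift the other things on the bench.

Things in the scene. Friction and masses are not known exactly. Their poses are not given: they have to be found in the camera images.
- tray_grip (a point): Centre of the handle bar of the loose cream plastic tray (0.27 to 0.44 kg empty), over the tray's middle, 88 mm above its underside. Axes are the tray's: x along its 204 mm length, y its 164 mm width, z up. The bar runs along y: 14 mm thick (x), 20 mm high, 82 mm clear between its two uprights. It is of ordinary friction and stands over the tray's cross wall, top 98 mm up.
- tray_foot (a point): Centre of the tray's underside, same axes. Floor 4 mm thick; walls 4 mm thick, tops 26 mm up. A wall along x and one along y cross in the middle and make four bays, 96 mm (x) by 76 mm (y) inside, centred at x +-50, y +-40 mm; one plate lies loose in each. Plates on this smooth plastic have friction 0.21 to 0.33: they start to slide at 12 to 18 degrees of tilt.
- tray_gap (a point): Sill of the rim gap of the +x +y bay: at x 102, y 55 mm from the tray's centre, 4 mm up. Each bay has such a gap, mirrored: its end wall (at x +-100) is missing, down to the bay floor, from |y| 32 mm to the long side wall at |y| 78 mm. So a plate lying along the long side wall slides out along x; one lying against the central wall (|y| 2 mm) is held by the end wall that remains.
- oval: The oval plate, the one to wash: dark glass, 76 mm by 36 mm ellipse, 4 mm thick, about 24 g; origin at the centre of its underside, x along its length, z out of the image (coated) side. It starts image up in any one of the four bays, long axis roughly along the bay.
- long_plate: Rectangular plate of the same dark glass, 80 x 34 x 4 mm, in another bay. Origin at the centre of its underside, x along its length, z up.
- wide_plate: Rectangular plate of the same dark glass, 66 x 38 x 4 mm, in another bay. Origin at the centre of its underside.
- narrow_plate: Rectangular plate of the same dark glass, 72 x 27 x 4 mm, in another bay. Origin at the centre of its underside.
- dish: The wash dish, grey plastic, empty and fixed to the bench: 230 mm (its x) by 185 mm (its y) and 36 mm high, 242 by 195 mm over the rim flange, walls and floor 4 mm, as smooth as the tray. Origin at the centre of its underside, z up. It stands to the left or right; the tray stands on the other side.
- beaker: Clear beaker, 72 mm across, 88 mm high, between tray and dish, nearer the robot. Origin at the centre of its foot, as for all that follow.
- reel: White film reel lying flat, 74 mm across, 44 mm high, between tray and dish.
- amber: Tall amber bottle, 66 mm across, 185 mm high, between tray and dish on the far side.
- tongs: Steel print tongs lying beside the tray on the side away from the robot, 190 mm long along their x, 24 mm wide, 10 mm high.
- washbottle: White squeeze wash bottle with spout, 58 mm across, 162 mm high, beside the dish on the side away from the robot.
- tank: Black developing tank, 90 mm across, 121 mm high, far left.
- jar: White screw-cap jar, 80 mm across, 110 mm high, far right.
- graduate: Clear measuring cylinder on a round foot, 60 mm across the foot, 36 mm above it, 118 mm high, beside the dish on the robot's side.
There are look-alikes about, which are no part of the job. Leave any pink or yellow look-alike of the long_plate alone.

How it is judged (in metres and radians):
At the end, for the whole second after the job is handed in: The oval lies at rest in the dish, flat on its floor (0.1 rad), image up; the tray stands level on the bench (0.04 rad, 3 mm), handle within 50 mm of its start, either way round; the three rectangular plates lie on the tray floor, centres 17 mm or more from its ends (x of oval in the frame of dish between -0.111 and 0.111 m and y of oval in the frame of dish between -0.0885 and 0.0885 m and height (world z) of oval below 0.009 m and angle between oval's own z axis and vertical below 0.1 rad and linear speed of oval below 0.02 m/s and distance of tray_grip from where it was at the start of the episode below 0.05 m and angle between tray_grip's own z axis and vertical below 0.04 rad and height (world z) of tray_grip between 0.085 and 0.091 m and x of long_plate in the frame of tray_grip between -0.085 and 0.085 m and y of long_plate in the frame of tray_grip between -0.08 and 0.08 m and z of long_plate in the frame of tray_grip between -0.088 and -0.076 m and x of wide_plate in the frame of tray_grip between -0.085 and 0.085 m and y of wide_plate in the frame of tray_grip between -0.08 and 0.08 m and z of wide_plate in the frame of tray_grip between -0.088 and -0.076 m and x of narrow_plate in the frame of tray_grip between -0.085 and 0.085 m and y of narrow_plate in the frame of tray_grip between -0.08 and 0.08 m and z of narrow_plate in the frame of tray_grip between -0.088 and -0.076 m); the robot touches nothing.
It fails at once if a finger touches a plate (contact force between the fingers and oval above 0.3 N or contact force between the fingers and long_plate above 0.3 N or contact force between the fingers and wide_plate above 0.3 N or contact force between the fingers and narrow_plate above 0.3 N).
It fails at once if a plate falls from a height (moves faster than 1.5 m/s) (linear speed of any of oval, long_plate, wide_plate, narrow_plate above 1.5 m/s).
It fails at once if another thing on the bench is shifted by more than 25 mm (distance of any of beaker, reel, amber, tongs, washbottle, tank, jar, graduate from where it was at the start of the episode above 0.025 m).
It also fails if it takes over 67 s, if anything falls off the work surface, if the arm or the gripper's body presses on something with over 40 N, if the wrist force passes 120 N, or if a joint passes its speed limit or range.

## Working session

There is one attempt and no reset: what is moved stays moved. The work goes in short steps, Python scripts to look and compute and a tool call to move; the robot and the scene stay as the last step left them, time stands still between calls to the robot, and variables do not carry over. Pictures are saved under pics/ and viewed, and the job is handed in when it is done.

Besides the shell and the picture viewer there is one more tool, called after "Call:" as name(argument=value, ...), one argument or row to a line, values as JSON. carry_out: Moves the arm, as the interface text tells. Its arguments: {"type":"object","properties":{"deltas":{"type":"string"},"hand":{"type":"number"}},"required":["deltas"]}

```bash
mkdir -p pics; ls
cat > h.py <<'E'
import numpy as np, cv2
from rig import ctrl
from scipy.spatial.transform import Rotation as Ro
def snap(n,f):
    c=ctrl.read_camera(n); cv2.imwrite('pics/'+f,c['image'][:,:,::-1]); return c
def w(c,p): return c['R'].T@(np.array(p)-c['t'])
def proj(c,X):
    q=c['intrinsics']@(c['R']@np.array(X)+c['t']); return q[:2]/q[2]
def ray(c,uv,z):
    d=c['R'].T@np.linalg.inv(c['intrinsics'])@np.array([uv[0],uv[1],1.]); o=-c['R'].T@c['t']
    return o+d*(z-o[2])/d[2]
E
python3 - <<'E'
from h import *
np.set_printoptions(precision=1,suppress=True)
print(ctrl.read_state())
for n in ('scene','top'):
    c=snap(n,n+'0.png'); print(n,c['intrinsics'],-c['R'].T@c['t'])
    for q in 'tray_grip tray_foot tray_gap oval long_plate wide_plate narrow_plate dish beaker reel amber washbottle graduate tongs'.split():
        for d in ctrl.tip_of(n,q)[:4]: print(n,q,round(d['confidence'],2),w(c,d['location']))
E
```

```text
pics
{'t': 0.0, 'joint_pos': array([65.1, 28.3, 77.1,  0. , 74.6, -5.5]), 'joint_velocities': array([ 0.2, -0. ,  0. , -0. , -0. ,  0.1]), 'joint_efforts': array([  0. , -88.2, -38.4,   0. ,   0. ,   0. ]), 'tcp_pos': array([207.5, 589.1, 230.7]), 'tcp_rot': array([-179.9,   -0. ,  160.6]), 'wrist_force': array([-0.5,  0.6, -0.1]), 'wrist_torque': array([-0. , -0. , -0.1]), 'finger_gap': 85.40403856363784}
scene [[485.    0.  320.6]
 [  0.  485.  248.3]
 [  0.    0.    1. ]] [1341.8  -71.8 1228.3]
scene tray_grip 0.76 [529.4 224.6  89.3]
scene tray_grip 0.67 [529.7 220.5   3.4]
scene tray_foot 0.79 [528.1 225.3   1.2]
scene tray_gap 0.88 [455.2 309.7   3.2]
scene tray_gap 0.41 [478.1 259.9   6.3]
scene tray_gap 0.17 [489.5 165.8   4.5]
scene oval 0.61 [488.1 166.5   5.6]
scene long_plate 0.78 [574.3 179.7   4. ]
scene long_plate 0.58 [776.5 210.    0.4]
scene long_plate 0.58 [344.4 118.1  -2. ]
scene wide_plate 0.57 [558.5 280.1   6.6]
scene wide_plate 0.19 [ 503.3 -517.4    3.9]
scene narrow_plate 0.63 [476.4 259.1   3.5]
scene dish 0.64 [ 592.  -221.7   -0.2]
scene beaker 0.67 [452
[... 528 characters left out ...]
.8 223.2  88.3]
top tray_foot 0.87 [531.8 226.7  -1.1]
top tray_gap 0.63 [ 443.8 -230.3    2.6]
top tray_gap 0.62 [457.6 315.4   3.9]
top oval 0.57 [490.5 173.    3.5]
top long_plate 0.91 [344.9 123.2   0.2]
top long_plate 0.79 [781.8 216.3  -0.3]
top long_plate 0.7 [574.3 184.7   5.6]
top wide_plate 0.93 [555.8 286.6   1.2]
top narrow_plate 0.49 [479.2 267.8   5.2]
top dish 0.67 [ 595.3 -217.6   -0.4]
top beaker 0.86 [469.3 -26.    2. ]
top beaker 0.24 [458.1 312.9   3.3]
top reel 0.97 [591.   -5.6   0.7]
top amber 0.66 [703.7   2.7   0.2]
top amber 0.34 [481.3 263.5   6.4]
top washbottle 0.81 [ 742.6 -225.7   -1.1]
top graduate 0.93 [ 448.4 -230.9    2.7]
top tongs 0.88 [648.3 261.5  -0.1]
```

View pics/top0.png

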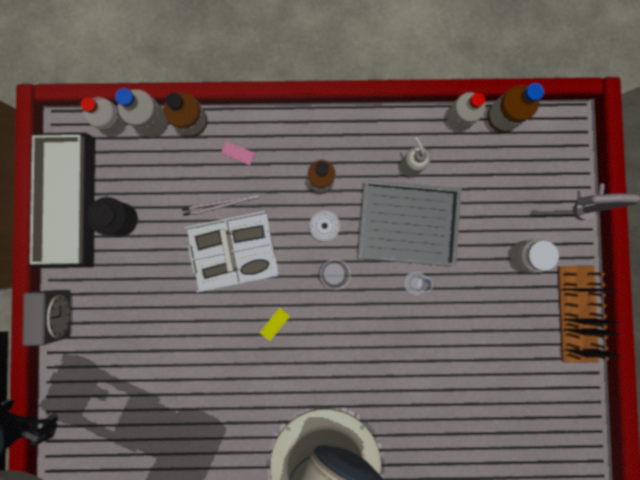

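View pics/scene0.png

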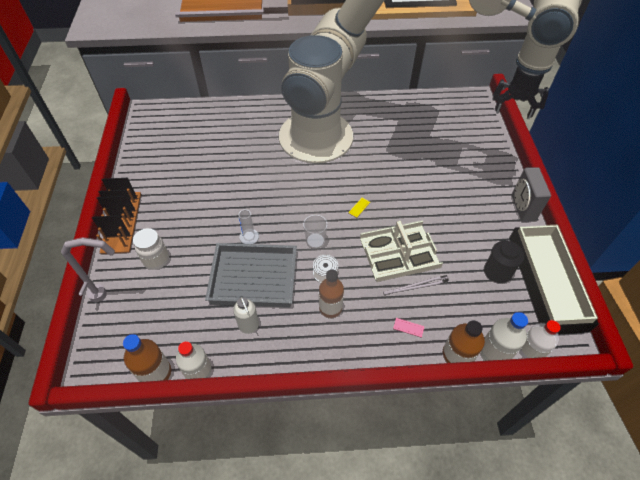

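Run:
```python
import cv2
a=cv2.imread('pics/top0.png'); cv2.imwrite('pics/t0c.png',cv2.resize(a[140:310,130:310],None,fx=4,fy=3.5)[:600,:800]);
```

```text
(no output)
```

View pics/t0c.png

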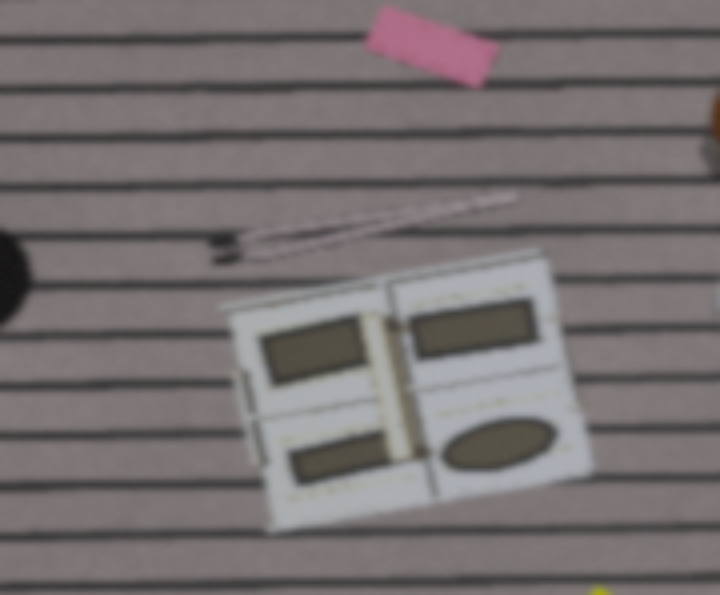

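Top view: the tray is left at about px (232,250), its handle bar runs roughly vertically, and the oval is in the lower-right bay (px 255,267), the one on the dish and robot side. The dish is at px (410,225). The bench plates near px (238,153, pink) and (275,324, yellow) are decoys. Next I'll get precise yaws.

Run:
```python
from h import *
np.set_printoptions(precision=1,suppress=True)
for n in ('top','scene'):
    c=ctrl.read_camera(n)
    for q,z in (('tray_foot',26),('dish',36),('oval',8)):
        r=ctrl.regions_of(n,q)
        if not r: print(n,q,'none'); continue
        m=r[0]['region'].astype(np.uint8)
        ct=max(cv2.findContours(m,0,1)[0],key=cv2.contourArea)[:,0]
        P=np.array([ray(c,p,z)[:2] for p in ct],np.float32)
        (cx,cy),(a,b),ang=cv2.minAreaRect(P)
        print(n,q,round(r[0]['confidence'],2),'rect c',cx,cy,'size',a,b,'ang',ang, m.sum())
```

```text
top tray_foot 0.88 rect c 530.4871826171875 227.1103515625 size 167.77536010742188 208.80430603027344 ang 11.19437026977539 4159
top dish 0.72 rect c 593.0772705078125 -215.8135986328125 size 247.26229858398438 199.33364868164062 ang 84.31724548339844 7782
top oval 0.53 rect c 490.5504150390625 170.25070190429688 size 35.40361022949219 73.06803894042969 ang 10.481802940368652 344
scene tray_foot 0.67 rect c 527.6907348632812 218.725341796875 size 194.76214599609375 212.46728515625 ang 11.736764907836914 2553
scene dish 0.88 rect c 597.8219604492188 -222.28509521484375 size 247.33763122558594 210.40451049804688 ang 83.4578857421875 5117
scene oval 0.76 rect c 489.04864501953125 168.12484741210938 size 36.453426361083984 73.35427856445312 ang 17.99822235107422 195
```

```bash
cat >> h.py <<'E'
# tool pose from tray grip pose: tool axes = (-ty,-tx,-tz)
M=np.array([[0,-1,0],[-1,0,0],[0,0,-1.]])
def tray_R(yaw,phi=0,th=0):
    phi=np.radians(phi); ax=np.array([-np.sin(phi),np.cos(phi),0])
    return Ro.from_euler('z',yaw,degrees=True).as_matrix()@Ro.from_rotvec(ax*np.radians(th)).as_matrix()
def tool_of(grip,Rt,d=19): # TCP pose so grasp pt at grip
    R=Rt@M; return np.array(grip)+R[:,2]*d, R
def delta(p0,R0,p1,R1):
    return np.r_[R0.T@(p1-p0), Ro.from_matrix(R0.T@R1).as_rotvec()]
def st():
    s=ctrl.read_state(); return s,s['tcp_pos'],Ro.from_euler('xyz',s['tcp_rot'],degrees=True).as_matrix()
E
python3 - <<'E'
from h import *
np.set_printoptions(precision=4,suppress=True)
p0=np.array([207.718,589.474,231.277]);R0=Ro.from_euler('xyz',[180,0,160.6],degrees=True).as_matrix()
p1,R1=tool_of([530,225,88],tray_R(-78.8)); p1[2]=200
print(p1,delta(p0,R0,p1,R1))
E
```

```text
[530. 225. 200.] [-425.0478 -236.7306   31.277     0.        0.       -0.5341]
```

Call:
carry_out(
  deltas="-425 -236.7 31.3 0 0 -0.534; -425 -236.7 31.3 0 0 -0.534; -425 -236.7 31.3 0 0 -0.534; -425 -236.7 31.3 0 0 -0.534; -425 -236.7 31.3 0 0 -0.534; -425 -236.7 31.3 0 0 -0.534; -425 -236.7 31.3 0 0 -0.534; -425 -236.7 31.3 0 0 -0.534; -425 -236.7 31.3 0 0 -0.534; -425 -236.7 31.3 0 0 -0.534",
)

```text
t: 2.73
tcp_pos: [474.7, 287.1, 205.5]
tcp_rot: [180.0, 0.0, -168.8]
wrist_force: [0.8, 1.1, -0.5]
finger_gap: 85.5
```

Run:
```python
from h import *
np.set_printoptions(precision=4,suppress=True)
s,p0,R0=st()
p1,R1=tool_of([530,225,88],tray_R(-78.8)); p1[2]=200
print(p0,delta(p0,R0,p1,R1))
```

```text
[474.7288 287.096  205.5452] [-42.1729 -71.6392   5.5543   0.0001   0.0004  -0.0002]
```

Call:
carry_out(
  deltas="-42 -71.5 5.5 0 0 0; -42 -71.5 5.5 0 0 0; -42 -71.5 5.5 0 0 0; -42 -71.5 5.5 0 0 0; -42 -71.5 5.5 0 0 0",
)

```text
t: 3.15
tcp_pos: [528.6, 226.8, 199.9]
tcp_rot: [180.0, -0.0, -168.9]
wrist_force: [-0.2, -0.1, 0.2]
finger_gap: 85.4
```

Run:
```python
from h import *
np.set_printoptions(precision=1,suppress=True)
s,p0,R0=st(); print(p0,s['tcp_rot'],s['joint_pos'])
c=snap('wrist','w1.png')
for q in ('tray_grip','tray_foot'):
    for d in ctrl.tip_of('wrist',q)[:2]: print(q,round(d['confidence'],2),w(c,d['location']))
print([proj(c,[530,225,98]+Ro.from_euler('z',-78.8,degrees=True).as_matrix()@np.array([0,y,0])) for y in(-41,41)])
```

```text
[528.6 226.8 199.9] [ 180.    -0.  -168.9] [ 17.3  26.2  86.6   0.   67.3 -83.9]
tray_grip 0.85 [527.2 223.1  88.7]
tray_foot 0.8 [528.3 226.9   2.8]
[array([317.7, 175.4]), array([318.4, 298.3])]
```

View pics/w1.png

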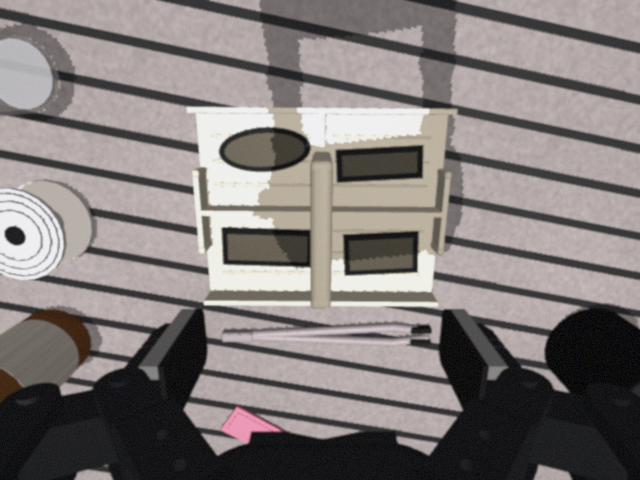

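Wrist view: the bar is at px column ~320, rows 155–305, square to the jaws and centred between the fingers. The oval is at upper left (265,149), on the dish and robot side. I'll check the settled pose, then descend.

Call:
carry_out(
  deltas="1 0 40 0 0 0; 1 0 80 0 0 0; 1 0 115 0 0 0; 1 0 125 0 0 0; 1 0 131 0 0 0; 1 0 131 0 0 0; 1 0 131 0 0 0",
)

```text
t: 3.88
tcp_pos: [528.5, 227.3, 70.5]
tcp_rot: [180.0, 0.1, -168.8]
wrist_force: [0.3, -0.3, 0.6]
finger_gap: 85.1
```

Run:
```python
from h import *
np.set_printoptions(precision=1,suppress=True)
s,p0,R0=st(); print(s['t'],p0,s['tcp_rot'],s['wrist_force'])
c=snap('wrist','w2.png')
```

```text
3.8833 [528.5 227.3  70.5] [ 180.     0.1 -168.8] [ 0.3 -0.3  0.6]
```

View pics/w2.png

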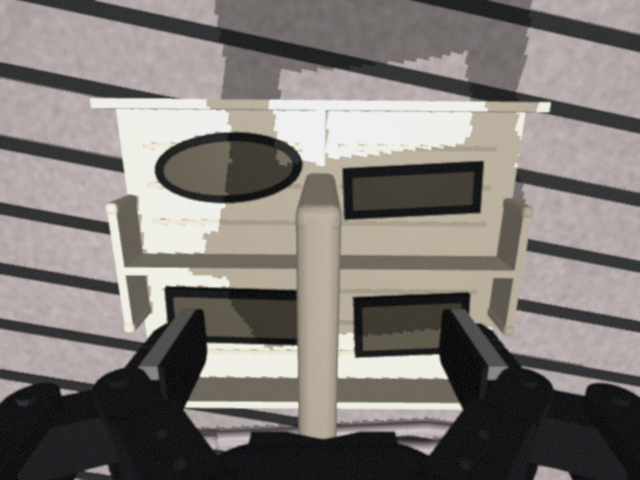

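Fingers straddle the bar symmetrically (bar at column 318, pads at 180 and 470) and stand above the walls. Closing now.

Call:
carry_out(
  deltas="0 0 0 0 0 0; 0 0 0 0 0 0; 0 0 0 0 0 0; 0 0 0 0 0 0; 0 0 0 0 0 0; 0 0 0 0 0 0; 0 0 0 0 0 0; 0 0 0 0 0 0; 0 0 0 0 0 0; 0 0 0 0 0 0",
  hand=1,
)

```text
t: 4.77
tcp_pos: [527.8, 226.6, 69.2]
tcp_rot: [180.0, 0.0, -168.8]
wrist_force: [-0.8, -0.7, 6.7]
finger_gap: 13.2
```

Run:
```python
from h import *
np.set_printoptions(precision=1,suppress=True)
s,p0,R0=st(); print(s['t'],p0,s['tcp_rot'],s['wrist_force'],s['finger_gap'])
c=snap('wrist','w3.png')
```

```text
4.7667 [527.8 226.6  69.2] [ 180.     0.  -168.8] [-0.8 -0.7  6.7] 13.191808790066794
```

View pics/w3.png

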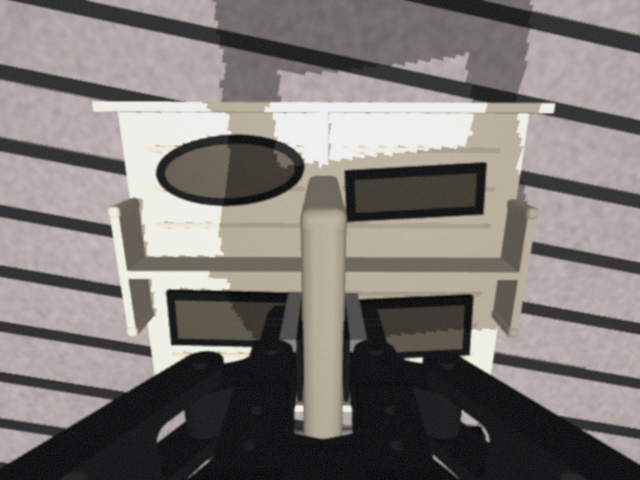

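Gripped at a 13.2 mm gap. Lifting smoothly.

Call:
carry_out(
  deltas="0 0 -3 0 0 0; 0 0 -8 0 0 0; 0 0 -15 0 0 0; 0 0 -24 0 0 0; 0 0 -35 0 0 0; 0 0 -48 0 0 0; 0 0 -61 0 0 0; 0 0 -74 0 0 0; 0 0 -87 0 0 0; 0 0 -100 0 0 0",
)

```text
t: 5.65
tcp_pos: [527.7, 226.6, 170.7]
tcp_rot: [180.0, 0.0, -168.8]
wrist_force: [0.3, 0.1, -5.0]
finger_gap: 13.1
```

Call:
carry_out(
  deltas="0 0 -13 0 0 0; 0 0 -26 0 0 0; 0 0 -39 0 0 0; 0 0 -52 0 0 0; 0 0 -65 0 0 0; 0 0 -77 0 0 0; 0 0 -87 0 0 0; 0 0 -94 0 0 0; 0 0 -99 0 0 0; 0 0 -101 0 0 0",
)

```text
t: 6.48
tcp_pos: [527.8, 226.7, 270.8]
tcp_rot: [180.0, 0.0, -168.8]
wrist_force: [-0.8, -0.6, -3.8]
finger_gap: 13.2
```

Run:
```python
from h import *
np.set_printoptions(precision=1,suppress=True)
s,p0,R0=st(); print(s['t'],p0,s['tcp_rot'],s['wrist_force'],s['wrist_torque'],s['finger_gap'])
c=snap('wrist','w4.png')
```

```text
6.4833 [527.8 226.7 270.8] [ 180.     0.  -168.8] [-0.8 -0.6 -3.8] [ 0. -0.  0.] 13.242733955378299
```

View pics/w4.png

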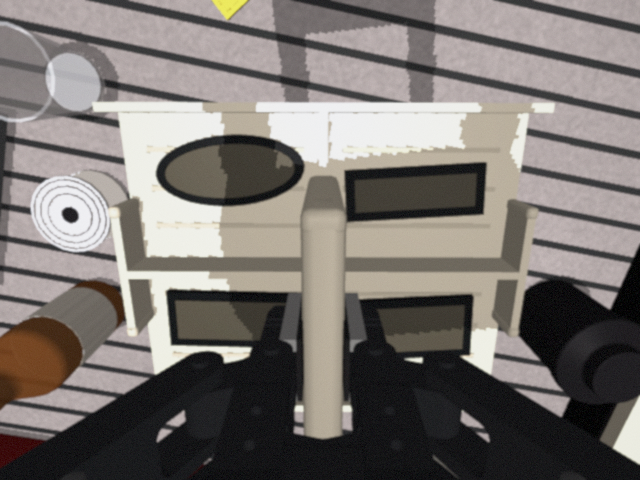

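```bash
cat >> h.py <<'E'
DC=np.array([594,-219,0.]); RD=Ro.from_euler('z',-95.7,degrees=True).as_matrix()
OBS=dict(beaker=(469,-29,36,88),reel=(587,-7,37,44),amber=(705,0,33,185),wash=(741,-229,29,162),grad=(445,-232,30,118))
_x=np.linspace(-102,102,25);_y=np.linspace(-82,82,21)
TP=np.array([[x,y,z-88] for x in _x for y in _y for z in (0,26) if abs(x)>101 or abs(y)>81 or z==0])
def clear(grip,Rt):
    P=np.array(grip)+TP@Rt.T; o={}
    for k,(x,y,r,h) in OBS.items():
        d=np.hypot(P[:,0]-x,P[:,1]-y)-r
        v=P[:,2]-h
        o[k]=round(float(np.min(np.maximum(d,v))),0)
    D=(P-DC)@RD
    ins=(abs(D[:,0])<121)&(abs(D[:,1])<97.5); 
    wall=ins&((abs(D[:,0])>110)|(abs(D[:,1])>87))
    o['rim']=round(float((D[wall,2]-36).min()),0) if wall.any() else None
    o['floor']=round(float((D[ins,2]-4).min()),0) if ins.any() else None
    return o
def grip_from(pt_tray,world,Rt): # tray-foot-frame point placed at world
    return np.array(world)-Rt@(np.array(pt_tray)-[0,0,88])
def dish(e,f,z): return DC+RD@np.array([e,f,z])
E
python3 - <<'E'
from h import *
np.set_printoptions(precision=1,suppress=True)
for yo in (0,8):
  for phi,th in ((-75,22),(-45,28),(-30,28),(-25,32)):
    for e,f,z in ((0,-55,12),(10,-60,12)):
      Rt=tray_R(-95.7+yo,phi,th); g=grip_from((102,-82,0),dish(e,f,z),Rt)
      sill=[(g+Rt@(np.array([102,y,4])-[0,0,88])-DC)@RD for y in(-32,-78)]
      print(yo,phi,th,e,f,g,clear(g,Rt),'sill',sill)
E
```

```text
0 -75 22 0 -55 [ 590.9 -126.8  133.2] {'beaker': 40.0, 'reel': -9.0, 'amber': -4.0, 'wash': 21.0, 'grad': 56.0, 'rim': -12.0, 'floor': 8.0} sill [array([ 1.3, -9.8, 33.8]), array([  0.5, -52.7,  17.2])]
0 -75 22 10 -60 [ 584.9 -136.2  133.2] {'beaker': 34.0, 'reel': -6.0, 'amber': 6.0, 'wash': 26.0, 'grad': 49.0, 'rim': -12.0, 'floor': 8.0} sill [array([ 11.3, -14.8,  33.8]), array([ 10.5, -57.7,  17.2])]
0 -45 28 0 -55 [ 587.2 -156.   150.8] {'beaker': 32.0, 'reel': 25.0, 'amber': 13.0, 'wash': 20.0, 'grad': 56.0, 'rim': 16.0, 'floor': 8.0} sill [array([ 4.3, -9.3, 32.1]), array([  1.6, -52.6,  16.9])]
0 -45 28 10 -60 [ 581.3 -165.5  150.8] {'beaker': 27.0, 'reel': 30.0, 'amber': 24.0, 'wash': 25.0, 'grad': 49.0, 'rim': 18.0, 'floor': 8.0} sill [array([ 14.3, -14.3,  32.1]), array([ 11.6, -57.6,  16.9])]
0 -30 28 0 -55 [ 598.1 -166.   150.4] {'beaker': 36.0, 'reel': 35.0, 'amber': 18.0, 'wash': 15.0, 'grad': 58.0, 'rim': 11.0, 'floor': 8.0} sill [array([ 4.2, -7.4, 27.3]), array([  1.8, -52.1,  16.5])]
0 -30 28 10 -60 [ 592.1 -175.5  150.4] {'beaker': 32.0, 'reel': 39.0, 'amber': 28
[... 1461 characters left out ...]
im': 11.0, 'floor': 8.0} sill [array([-2.5, -7.3, 27.3]), array([  1.4, -51.8,  16.5])]
8 -30 28 10 -60 [ 584.9 -167.8  150.4] {'beaker': 11.0, 'reel': 41.0, 'amber': 17.0, 'wash': 19.0, 'grad': 52.0, 'rim': 13.0, 'floor': 8.0} sill [array([  7.5, -12.3,  27.3]), array([ 11.4, -56.8,  16.5])]
8 -25 32 0 -55 [ 591.7 -169.2  154. ] {'beaker': 18.0, 'reel': 47.0, 'amber': 13.0, 'wash': 15.0, 'grad': 59.0, 'rim': 9.0, 'floor': 8.0} sill [array([-1.9, -7. , 26.6]), array([  1.7, -51.7,  16.3])]
8 -25 32 10 -60 [ 585.7 -178.6  154. ] {'beaker': 18.0, 'reel': 51.0, 'amber': 24.0, 'wash': 19.0, 'grad': 52.0, 'rim': 11.0, 'floor': 8.0} sill [array([  8.1, -12. ,  26.6]), array([ 11.7, -56.7,  16.3])]
```

```bash
cat >> h.py <<'E'
def plan(p0,R0,p1,R1,n):
    rv=Ro.from_matrix(R0.T@R1).as_rotvec(); k=0; out=[]
    pb,Rb=p0,R0
    for i in range(1,n+1):
        s=(1-np.cos(np.pi*i/n))/2
        p=p0+(p1-p0)*s; R=R0@Ro.from_rotvec(rv*s).as_matrix()
        d=delta(pb,Rb,p,R); out.append(' '.join(['%.1f'%v for v in d[:3]]+['%.3f'%v for v in d[3:]]))
        if i%10==0 or i==n: print('; '.join(out)); out=[]; pb,Rb=p,R
E
python3 - <<'E'
from h import *
s,p0,R0=st(); print(p0)
Rt=tray_R(-95.7); print(clear([585,-165,290],Rt))
p1,R1=tool_of([585,-165,290],Rt); plan(p0,R0,p1,R1,30)
E
```

```text
[527.78178521 226.70199674 270.58990699]
{'beaker': 114.0, 'reel': 158.0, 'amber': 44.0, 'wash': 51.0, 'grad': 84.0, 'rim': 166.0, 'floor': 198.0}
0.1 -1.1 -0.0 0.000 0.000 0.001; 0.2 -4.3 -0.0 0.000 0.000 0.003; 0.5 -9.7 -0.0 0.000 0.000 0.007; 0.9 -17.1 -0.0 0.000 0.000 0.013; 1.3 -26.5 -0.0 0.000 0.000 0.020; 1.9 -37.8 -0.0 0.000 0.000 0.028; 2.6 -50.8 -0.1 0.000 0.000 0.038; 3.3 -65.4 -0.1 0.000 0.000 0.049; 4.1 -81.5 -0.1 0.000 0.000 0.061; 5.0 -98.8 -0.1 0.000 0.000 0.074
-0.4 -18.5 -0.0 0.000 0.000 0.014; -0.9 -37.8 -0.0 0.000 0.000 0.028; -1.4 -57.8 -0.1 0.000 0.000 0.043; -1.8 -78.3 -0.1 0.000 0.000 0.058; -2.3 -98.9 -0.1 0.000 0.000 0.074; -2.8 -119.6 -0.1 0.000 0.000 0.089; -3.3 -140.1 -0.2 0.000 0.000 0.104; -3.8 -160.1 -0.2 0.000 0.000 0.119; -4.2 -179.4 -0.2 0.000 0.000 0.134; -4.6 -197.9 -0.2 0.000 0.000 0.147
-3.0 -17.1 -0.0 0.000 0.000 0.013; -5.7 -33.0 -0.0 0.000 0.000 0.025; -8.2 -47.4 -0.1 0.000 0.000 0.036; -10.4 -60.3 -0.1 0.000 0.000 0.046; -12.3 -71.4 -0.1 0.000 0.000 0.054; -13.9 -80.7 -0.1 0.000 0.000 0.061; -15.2 -88.0 -0.1 0.000 0.000 0.066; -16.1 -93.3 -0.1 0.000 0.000 0.070; -16.6 -96.5 -0.1 0.000 0.000 0.073; -16.8 -97.5 -0.1 0.000 0.000 0.074
```

Call:
carry_out(
  deltas="0 -1 0 0 0 0.001; 0 -4 0 0 0 0.003; 0.5 -10 0 0 0 0.007; 1 -17 0 0 0 0.013; 1.5 -26.5 0 0 0 0.02; 2 -38 0 0 0 0.028; 2.5 -51 0 0 0 0.038; 3.5 -65.5 0 0 0 0.049; 4 -81.5 0 0 0 0.061; 5 -99 0 0 0 0.074",
)

```text
t: 7.37
tcp_pos: [542.1, 126.9, 270.0]
tcp_rot: [-180.0, 0.0, -173.1]
wrist_force: [-0.1, 0.2, -2.8]
finger_gap: 12.8
```

Call:
carry_out(
  deltas="-0.5 -18.5 0 0 0 0.014; -1 -38 0 0 0 0.028; -1.5 -58 0 0 0 0.043; -2 -78 0 0 0 0.058; -2.5 -99 0 0 0 0.074; -3 -119.5 0 0 0 0.089; -3.5 -140 0 0 0 0.104; -4 -160 0 0 0 0.119; -4 -179.5 0 0 0 0.134; -4.5 -198 0 0 0 0.147",
)

```text
t: 8.2
tcp_pos: [570.1, -69.8, 270.0]
tcp_rot: [-180.0, -0.0, 178.4]
wrist_force: [0.5, -0.1, -3.2]
finger_gap: 13.3
```

Call:
carry_out(
  deltas="-3 -17 0 0 0 0.013; -5.5 -33 0 0 0 0.025; -8 -47.5 0 0 0 0.036; -10.5 -60.5 0 0 0 0.046; -12.5 -71.5 0 0 0 0.054; -14 -80.5 0 0 0 0.061; -15 -88 0 0 0 0.066; -16 -93.5 0 0 0 0.07; -16.5 -96.5 0 0 0 0.073; -17 -97.5 0 0 0 0.074",
)

```text
t: 9.03
tcp_pos: [584.9, -165.5, 269.9]
tcp_rot: [180.0, -0.0, 174.3]
wrist_force: [0.3, -0.3, -3.3]
finger_gap: 13.2
```

Run:
```python
from h import *
np.set_printoptions(precision=1,suppress=True)
c=snap('wrist','w5.png')
s,p0,R0=st(); print(s['t'],p0,s['tcp_rot'],s['wrist_force'],s['joint_pos'])
Rt=tray_R(-95.7,-75,22); g=[585,-165,290]; print(clear(g,Rt))
p1,R1=tool_of(g,Rt); plan(p0,R0,p1,R1,10)
```

```text
9.0833 [ 585.  -165.4  269.9] [180.   -0.  174.3] [-0.8 -1.5 -4.4] [ -21.4   25.    76.6    0.    78.5 -105.7]
{'beaker': 92.0, 'reel': 133.0, 'amber': 46.0, 'wash': 57.0, 'grad': 60.0, 'rim': 148.0, 'floor': 165.0}
-0.2 0.1 -0.1 -0.002 -0.009 -0.000; -0.7 0.2 -0.2 -0.009 -0.035 -0.000; -1.4 0.5 -0.5 -0.020 -0.076 -0.000; -2.4 0.8 -0.8 -0.034 -0.128 -0.000; -3.4 1.1 -1.2 -0.050 -0.185 -0.000; -4.5 1.5 -1.6 -0.065 -0.243 -0.000; -5.4 1.8 -1.9 -0.079 -0.294 -0.000; -6.2 2.1 -2.2 -0.090 -0.335 -0.000; -6.7 2.2 -2.4 -0.097 -0.362 -0.000; -6.8 2.3 -2.4 -0.099 -0.371 -0.000
```

View pics/w5.png

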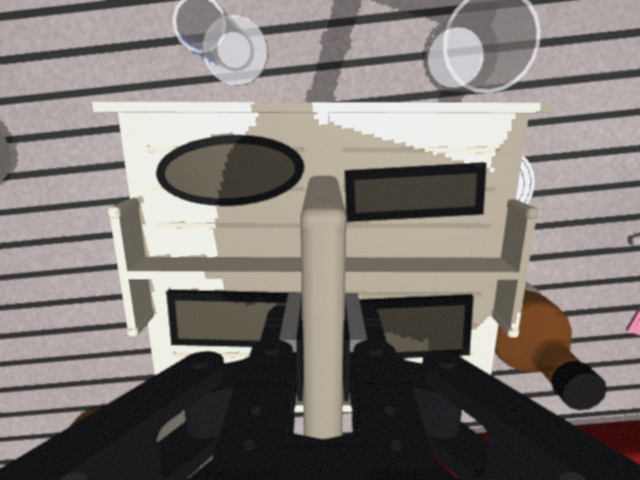

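Plates are unmoved in the tray (oval at px 230,170). Now I'll roll the tray's near long side down by 22° to send all plates to the near walls.

Call:
carry_out(
  deltas="0 0 0 -0.002 -0.009 0; -0.5 0 0 -0.009 -0.035 0; -1.5 0.5 -0.5 -0.02 -0.076 0; -2.5 1 -1 -0.034 -0.128 0; -3.5 1 -1 -0.05 -0.185 0; -4.5 1.5 -1.5 -0.065 -0.243 0; -5.5 2 -2 -0.079 -0.294 0; -6 2 -2 -0.09 -0.335 0; -6.5 2 -2.5 -0.097 -0.362 0; -7 2.5 -2.5 -0.099 -0.371 0",
)

```text
t: 9.92
tcp_pos: [591.3, -163.1, 272.4]
tcp_rot: [174.0, 21.3, 173.2]
wrist_force: [-0.3, -0.7, -2.3]
finger_gap: 12.9
```

Call:
carry_out(
  deltas="0 0 0 0 0 0; 0 0 0 0 0 0; 0 0 0 0 0 0; 0 0 0 0 0 0; 0 0 0 0 0 0",
)

```text
t: 10.33
tcp_pos: [592.3, -163.5, 272.5]
tcp_rot: [174.1, 21.2, 173.2]
wrist_force: [-0.4, 0.2, -3.7]
finger_gap: 13.3
```

Run:
```python
from h import *
np.set_printoptions(precision=1,suppress=True)
c=snap('wrist','w6.png')
s,p0,R0=st(); print(s['t'],p0,s['tcp_rot'],s['wrist_force'],s['joint_pos'])
```

```text
10.3833 [ 592.3 -163.5  272.4] [174.1  21.2 173.2] [ 0.3 -1.  -3.2] [ -28.2   17.4   92.6   16.5   53.3 -120.5]
```

View pics/w6.png

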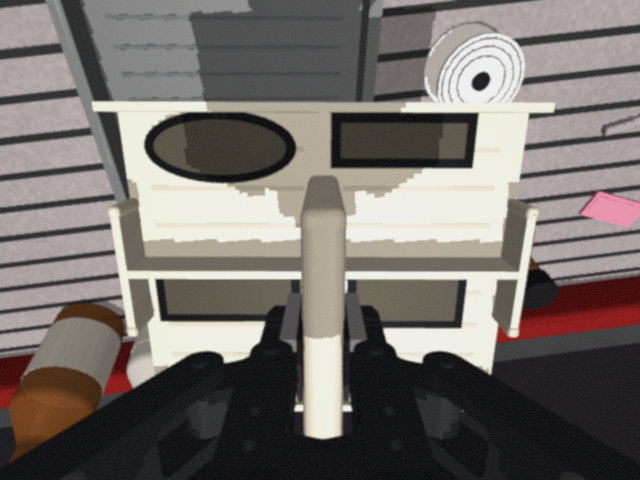

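All four plates slid to the near walls (oval now px 220,147 along the side wall; the rear-left rectangle is against the central wall), and the tray did not slip in the grip. Now I'll plan the descent and the final tip.

Run:
```python
from h import *
np.set_printoptions(precision=1,suppress=True)
s,p0,R0=st()
Rt0=R0@M.T; g0=p0-R0[:,2]*19
Rt=tray_R(-95.7,-50,20); g=grip_from((102,-82,0),dish(10,-60,14),Rt)
print(g,clear(g,Rt))
for k in (.5,.7,.8,.9): 
    rv=Ro.from_matrix(Rt0.T@Rt).as_rotvec(); print(k,clear(g0+(g-g0)*k,Rt0@Ro.from_rotvec(rv*k).as_matrix()))
p1,R1=tool_of(g,Rt); print(p1); plan(p0,R0,p1,R1,20)
```

```text
[ 593.8 -151.   140.6] {'beaker': 35.0, 'reel': 13.0, 'amber': 12.0, 'wash': 21.0, 'grad': 51.0, 'rim': 6.0, 'floor': 10.0}
0.5 {'beaker': 44.0, 'reel': 69.0, 'amber': 23.0, 'wash': 22.0, 'grad': 51.0, 'rim': 77.0, 'floor': 87.0}
0.7 {'beaker': 35.0, 'reel': 46.0, 'amber': 18.0, 'wash': 21.0, 'grad': 51.0, 'rim': 49.0, 'floor': 56.0}
0.8 {'beaker': 35.0, 'reel': 34.0, 'amber': 16.0, 'wash': 21.0, 'grad': 51.0, 'rim': 35.0, 'floor': 41.0}
0.9 {'beaker': 35.0, 'reel': 24.0, 'amber': 14.0, 'wash': 21.0, 'grad': 51.0, 'rim': 20.0, 'floor': 25.0}
[ 599.1 -147.3  122.7]
0.3 0.0 0.9 -0.001 0.001 0.000; 1.2 0.1 3.5 -0.003 0.002 0.001; 2.7 0.1 7.8 -0.007 0.006 0.002; 4.7 0.2 13.6 -0.012 0.010 0.003; 7.3 0.3 20.8 -0.018 0.015 0.004; 10.2 0.4 29.3 -0.025 0.021 0.006; 13.5 0.6 38.8 -0.033 0.028 0.008; 17.1 0.7 49.2 -0.042 0.035 0.010; 20.9 0.9 60.0 -0.052 0.043 0.012; 24.8 1.1 71.1 -0.061 0.051 0.014
3.3 -0.6 11.3 -0.010 0.008 0.002; 6.5 -1.1 22.3 -0.019 0.016 0.004; 9.6 -1.7 32.8 -0.028 0.023 0.006; 12.4 -2.1 42.5 -0.036 0.030 0.008; 14.9 -2.6 51.1 -0.043 0.036 0.010; 17.1 -3.0 58.4 -0.050 0.041 0.011; 18.8 -3.3 64.4 -0.055 0.045 0.013; 20.1 -3.5 68.7 -0.058 0.048 0.013; 20.9 -3.6 71.3 -0.060 0.050 0.014; 21.1 -3.7 72.2 -0.061 0.051 0.014
```

Call:
carry_out(
  deltas="0.5 0 1 -0.001 0.001 0; 1 0 3.5 -0.003 0.002 0.001; 2.5 0 8 -0.007 0.006 0.002; 4.5 0 13.5 -0.012 0.01 0.003; 7.5 0.5 21 -0.018 0.015 0.004; 10 0.5 29.5 -0.025 0.021 0.006; 13.5 0.5 39 -0.033 0.028 0.008; 17 0.5 49 -0.042 0.035 0.01; 21 1 60 -0.052 0.043 0.012; 25 1 71 -0.061 0.051 0.014",
)

```text
t: 11.22
tcp_pos: [595.2, -155.4, 196.3]
tcp_rot: [170.3, 18.1, 172.7]
wrist_force: [-0.2, -0.5, -3.4]
finger_gap: 12.9
```

Call:
carry_out(
  deltas="3.5 -0.5 11.5 -0.01 0.008 0.002; 6.5 -1 22.5 -0.019 0.016 0.004; 9.5 -1.5 33 -0.028 0.023 0.006; 12.5 -2 42.5 -0.036 0.03 0.008; 15 -2.5 51 -0.043 0.036 0.01; 17 -3 58.5 -0.05 0.041 0.011; 19 -3.5 64.5 -0.055 0.045 0.013; 20 -3.5 68.5 -0.058 0.048 0.013; 21 -3.5 71.5 -0.06 0.05 0.014; 21 -3.5 72 -0.061 0.051 0.014",
)

```text
t: 12.05
tcp_pos: [598.7, -147.3, 122.7]
tcp_rot: [166.8, 15.2, 172.5]
wrist_force: [-0.9, 0.2, -2.7]
finger_gap: 13.4
```

Run:
```python
from h import *
np.set_printoptions(precision=1,suppress=True)
c=snap('wrist','w7.png'); c=ctrl.read_camera('scene'); cv2.imwrite('pics/s7.png',cv2.resize(c['image'][180:380,190:440,::-1],None,fx=3,fy=3))
s,p0,R0=st(); print(s['t'],p0,s['tcp_rot'],s['wrist_force'],s['joint_pos'])
Rt0=R0@M.T; g0=p0-R0[:,2]*19
print('now',g0,clear(g0,Rt0), Rt0[2])
Rt=tray_R(-95.7,-28,29); g=grip_from((102,-82,0),dish(10,-60,11),Rt)
print(g,clear(g,Rt))
p1,R1=tool_of(g,Rt); print(p1); plan(p0,R0,p1,R1,10)
```

```text
12.15 [ 598.9 -147.4  123.3] [166.9  15.2 172.5] [ 0.  -0.2 -4.1] [ -29.1   31.4   96.2   25.1   46.  -129.9]
now [ 593.5 -151.1  141.1] {'beaker': 34.0, 'reel': 13.0, 'amber': 12.0, 'wash': 21.0, 'grad': 51.0, 'rim': 7.0, 'floor': 11.0} [-0.2  0.3  0.9]
[ 592.4 -178.5  150.3] {'beaker': 33.0, 'reel': 41.0, 'amber': 30.0, 'wash': 20.0, 'grad': 51.0, 'rim': 10.0, 'floor': 7.0}
[ 597.5 -170.9  133.7]
-0.1 -0.5 -0.4 -0.005 0.001 0.001; -0.4 -2.0 -1.4 -0.021 0.003 0.003; -0.9 -4.3 -3.0 -0.045 0.005 0.007; -1.5 -7.1 -5.1 -0.076 0.009 0.011; -2.2 -10.3 -7.3 -0.110 0.013 0.016; -2.8 -13.5 -9.6 -0.144 0.017 0.021; -3.4 -16.4 -11.6 -0.175 0.021 0.026; -3.9 -18.7 -13.3 -0.199 0.024 0.029; -4.2 -20.1 -14.3 -0.215 0.026 0.032; -4.3 -20.6 -14.7 -0.220 0.027 0.033
```

View pics/w7.png

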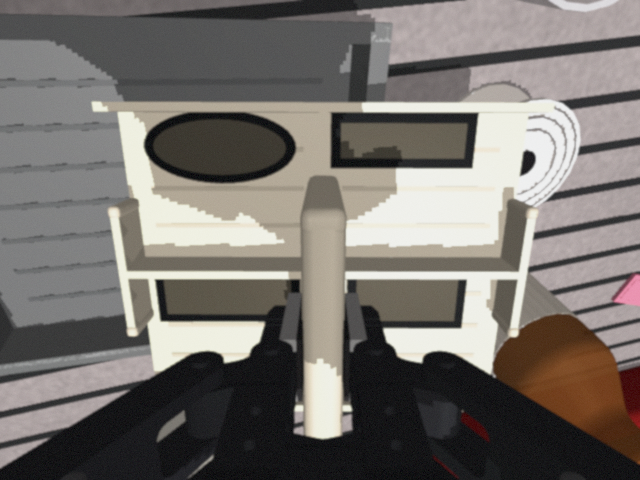

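View pics/s7.png

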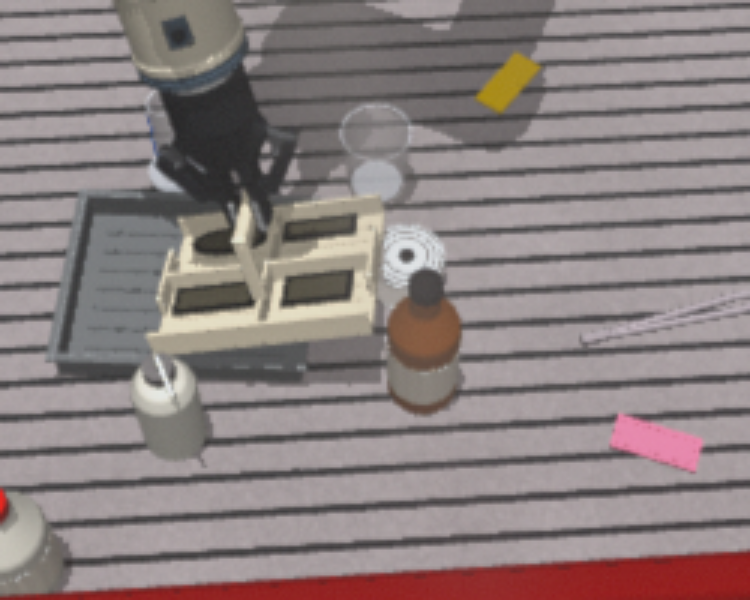

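Tray is poised low over the dish (corner about 10 mm above its floor), plates still against their walls. Tipping gradually towards the gap now.

Run:
```python
from h import *
s,p0,R0=st()
Rt=tray_R(-95.7,-28,25.5); g=grip_from((102,-82,0),dish(10,-60,11),Rt)
print(g,clear(g,Rt))
p1,R1=tool_of(g,Rt); print(p1); plan(p0,R0,p1,R1,10)
```

```text
[ 597.05984656 -171.57735792  145.77285899] {'beaker': 34.0, 'reel': 34.0, 'amber': 24.0, 'wash': 19.0, 'grad': 52.0, 'rim': 6.0, 'floor': 7.0}
[ 601.59831354 -164.77221377  128.62373858]
-0.2 -0.4 -0.2 -0.004 0.001 0.001; -0.6 -1.5 -0.7 -0.016 0.005 0.003; -1.3 -3.2 -1.6 -0.034 0.012 0.006; -2.1 -5.4 -2.6 -0.058 0.019 0.010; -3.1 -7.8 -3.8 -0.083 0.028 0.014; -4.0 -10.2 -5.0 -0.109 0.037 0.019; -4.9 -12.3 -6.0 -0.132 0.044 0.023; -5.6 -14.1 -6.9 -0.151 0.051 0.026; -6.0 -15.2 -7.4 -0.163 0.055 0.028; -6.1 -15.5 -7.6 -0.167 0.056 0.029
```

Call:
carry_out(
  deltas="0 -0.5 0 -0.004 0.001 0.001; -0.5 -1.5 -0.5 -0.016 0.005 0.003; -1.5 -3 -1.5 -0.034 0.012 0.006; -2 -5.5 -2.5 -0.058 0.019 0.01; -3 -8 -4 -0.083 0.028 0.014; -4 -10 -5 -0.109 0.037 0.019; -5 -12.5 -6 -0.132 0.044 0.023; -5.5 -14 -7 -0.151 0.051 0.026; -6 -15 -7.5 -0.163 0.055 0.028; -6 -15.5 -7.5 -0.167 0.056 0.029",
)

```text
t: 12.98
tcp_pos: [601.6, -165.4, 128.5]
tcp_rot: [157.1, 11.7, 171.9]
wrist_force: [0.7, -0.2, -3.4]
finger_gap: 13.1
```

Run:
```python
from h import *
np.set_printoptions(precision=1,suppress=True)
c=snap('wrist','w8.png'); 
s,p0,R0=st(); print(s['t'],p0,s['tcp_rot'],s['wrist_force'])
Rt0=R0@M.T; g0=p0-R0[:,2]*19
print('now',g0,clear(g0,Rt0), Rt0[2])
```

```text
13.0333 [ 601.5 -165.2  128.4] [157.1  11.6 171.9] [ 0.2 -0.3 -3.2]
now [ 597.  -172.1  145.5] {'beaker': 34.0, 'reel': 34.0, 'amber': 24.0, 'wash': 19.0, 'grad': 52.0, 'rim': 6.0, 'floor': 7.0} [-0.4  0.2  0.9]
```

View pics/w8.png

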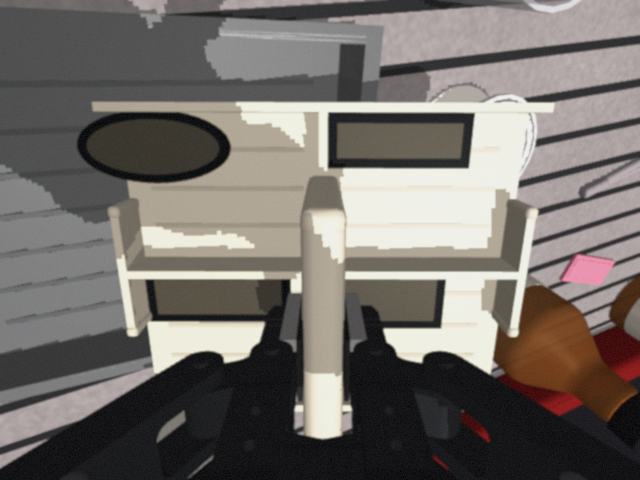

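The oval is sliding out through the gap (now px 153,147), and the rectangles are held. I'll wait a moment.

Call:
carry_out(
  deltas="0 0 0 0 0 0; 0 0 0 0 0 0; 0 0 0 0 0 0; 0 0 0 0 0 0; 0 0 0 0 0 0; 0 0 0 0 0 0; 0 0 0 0 0 0; 0 0 0 0 0 0",
)

```text
t: 13.7
tcp_pos: [601.4, -164.6, 128.3]
tcp_rot: [157.1, 11.6, 171.9]
wrist_force: [-0.2, -0.3, -3.6]
finger_gap: 12.8
```

Run:
```python
from h import *
c=snap('wrist','w9.png'); c=ctrl.read_camera('scene'); cv2.imwrite('pics/s9.png',cv2.resize(c['image'][180:380,190:440,::-1],None,fx=3,fy=3))
```

```text
(no output)
```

View pics/w9.png

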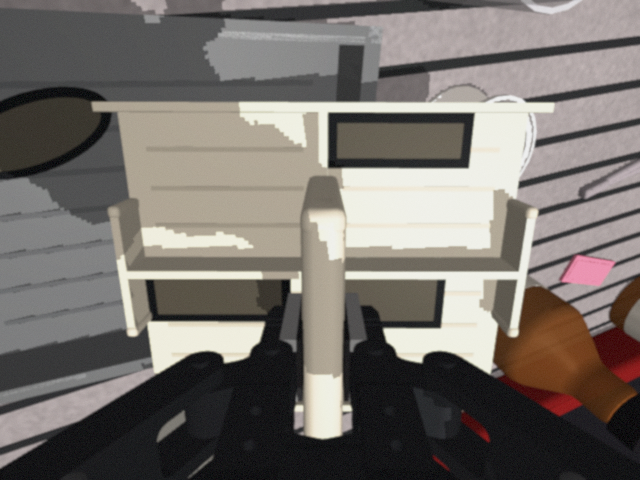

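View pics/s9.png

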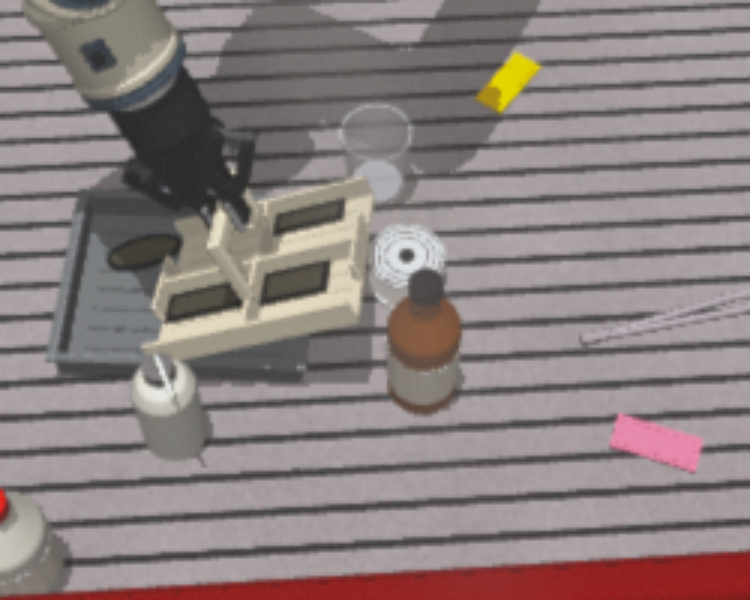

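The oval lies in the dish (crop px 145,250), just past the gap, and the tray's bay is empty. I'll back off up-slope, then lift with the tilt kept.

Run:
```python
from h import *
s,p0,R0=st()
Rt=R0@M.T; g0=p0-R0[:,2]*19
g1=g0+Rt[:,0]*-12; print(clear(g1,Rt))
g2=g1+[0,5,130]; g3=np.array([590,-160,290.])
p1,_=tool_of(g1,Rt); p2,_=tool_of(g2,Rt); plan(p0,R0,p1,R0,6); plan(p1,R0,p2,R0,14)
p3,R3=tool_of(g3,tray_R(-95.7)); print('level'); plan(p2,R0,p3,R3,10)
```

```text
{'beaker': 33.0, 'reel': 34.0, 'amber': 13.0, 'wash': 19.0, 'grad': 53.0, 'rim': 11.0, 'floor': 11.0}
0.0 0.8 -0.0 0.000 0.000 0.000; -0.0 3.0 0.0 0.000 0.000 0.000; -0.0 6.0 0.0 0.000 0.000 0.000; -0.0 9.0 0.0 0.000 0.000 0.000; -0.0 11.2 0.0 0.000 0.000 0.000; -0.0 12.0 0.0 0.000 0.000 0.000
-0.3 0.7 -1.4 0.000 0.000 0.000; -1.3 2.7 -5.7 0.000 0.000 0.000; -2.8 5.9 -12.6 0.000 0.000 0.000; -4.8 10.2 -21.8 0.000 0.000 0.000; -7.2 15.3 -32.7 0.000 0.000 0.000; -9.9 21.0 -44.9 0.000 0.000 0.000; -12.8 27.0 -57.8 0.000 0.000 0.000; -15.6 33.1 -70.6 0.000 0.000 0.000; -18.3 38.8 -82.8 0.000 0.000 0.000; -20.7 43.9 -93.8 0.000 0.000 0.000
-2.0 4.3 -9.1 0.000 0.000 0.000; -3.5 7.5 -16.0 0.000 0.000 0.000; -4.5 9.5 -20.3 0.000 0.000 0.000; -4.8 10.2 -21.8 0.000 0.000 0.000
level
0.2 -0.2 -0.3 0.010 0.005 -0.000; 0.8 -0.8 -1.4 0.038 0.020 -0.000; 1.7 -1.7 -2.9 0.081 0.043 -0.000; 2.9 -2.8 -4.9 0.136 0.072 -0.000; 4.2 -4.0 -7.1 0.197 0.104 -0.000; 5.5 -5.3 -9.3 0.257 0.136 -0.000; 6.7 -6.4 -11.3 0.312 0.166 -0.000; 7.6 -7.3 -12.9 0.356 0.189 -0.000; 8.2 -7.9 -13.9 0.384 0.203 -0.000; 8.4 -8.1 -14.3 0.393 0.209 -0.000
```

Call:
carry_out(
  deltas="0 1 0 0 0 0; 0 3 0 0 0 0; 0 6 0 0 0 0; 0 9 0 0 0 0; 0 11 0 0 0 0; 0 12 0 0 0 0",
)

```text
t: 14.3
tcp_pos: [602.0, -153.1, 133.1]
tcp_rot: [157.1, 11.6, 171.9]
wrist_force: [0.6, -0.0, -4.2]
finger_gap: 13.5
```

Call:
carry_out(
  deltas="-0.5 0.5 -1.5 0 0 0; -1.5 2.5 -5.5 0 0 0; -3 6 -12.5 0 0 0; -5 10 -22 0 0 0; -7 15.5 -32.5 0 0 0; -10 21 -45 0 0 0; -13 27 -58 0 0 0; -15.5 33 -70.5 0 0 0; -18.5 39 -83 0 0 0; -20.5 44 -94 0 0 0",
)

```text
t: 15.13
tcp_pos: [601.9, -149.5, 240.9]
tcp_rot: [157.2, 11.7, 171.9]
wrist_force: [0.9, -0.5, -3.3]
finger_gap: 13.3
```

Call:
carry_out(
  deltas="-2 4.5 -9 0 0 0; -3.5 7.5 -16 0 0 0; -4.5 9.5 -20.5 0 0 0; -5 10 -22 0 0 0; -5 10 -22 0 0 0",
)

```text
t: 15.55
tcp_pos: [601.9, -148.9, 263.4]
tcp_rot: [157.1, 11.6, 171.9]
wrist_force: [0.5, -0.7, -3.9]
finger_gap: 13.1
```

Run:
```python
from h import *
c=snap('wrist','w10.png'); c=ctrl.read_camera('scene'); cv2.imwrite('pics/s10.png',cv2.resize(c['image'][180:380,190:440,::-1],None,fx=3,fy=3))
np.set_printoptions(precision=1,suppress=True)
for n in ('scene',):
    for d in ctrl.tip_of(n,'oval')[:3]: X=w(c,d['location']);print(round(d['confidence'],2),X,(X-DC)@RD)
s,p0,R0=st(); print(s['t'],p0,s['tcp_rot'],s['wrist_force'])
```

```text
0.67 [ 542.8 -269.3    7.9] [ 55.2 -46.    7.9]
15.7 [ 601.6 -148.7  262.6] [157.1  11.6 171.9] [-0.6  0.5 -3.7]
```

View pics/w10.png

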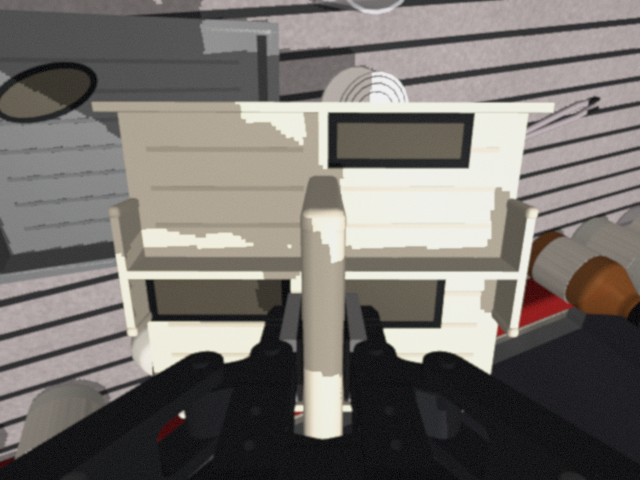

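View pics/s10.png

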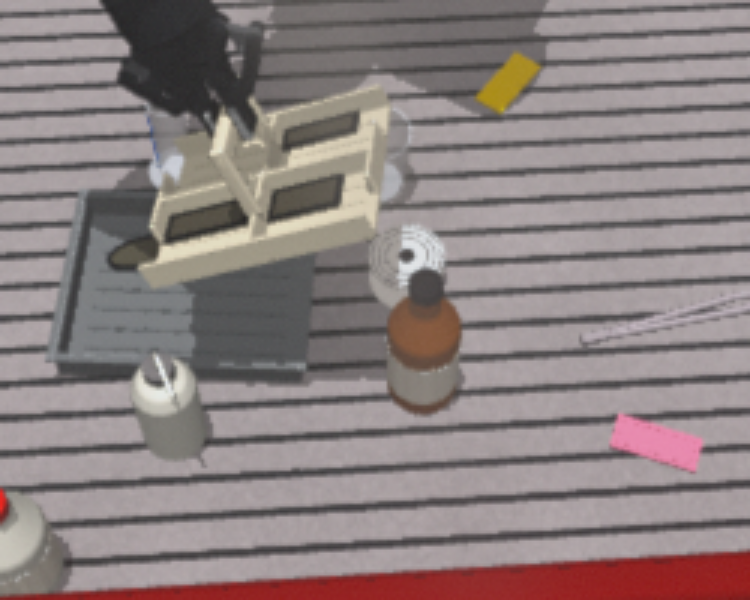

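Oval lies clear of the tray, flat on the dish floor (dish frame ≈ 55, -46). Leveling the tray, then returning.

Call:
carry_out(
  deltas="0 0 -0.5 0.01 0.005 0; 1 -1 -1.5 0.038 0.02 0; 1.5 -1.5 -3 0.081 0.043 0; 3 -3 -5 0.136 0.072 0; 4 -4 -7 0.197 0.104 0; 5.5 -5.5 -9.5 0.257 0.136 0; 6.5 -6.5 -11.5 0.312 0.166 0; 7.5 -7.5 -13 0.356 0.189 0; 8 -8 -14 0.384 0.203 0; 8.5 -8 -14.5 0.393 0.209 0",
)

```text
t: 16.53
tcp_pos: [590.0, -159.5, 271.5]
tcp_rot: [-179.9, -0.1, 174.3]
wrist_force: [0.3, 0.9, -3.1]
finger_gap: 12.9
```

Call:
carry_out(
  deltas="0 0 0 0 0 0; 0 0 0 0 0 0; 0 0 0 0 0 0",
)

```text
t: 16.78
tcp_pos: [589.6, -160.4, 271.4]
tcp_rot: [179.9, -0.0, 174.3]
wrist_force: [0.8, -0.4, -2.7]
finger_gap: 12.7
```

Run:
```python
from h import *
np.set_printoptions(precision=2,suppress=True)
s,p0,R0=st(); print(s['t'],p0,s['tcp_rot'],s['wrist_force'])
R1=Ro.from_euler('xyz',[180,0,-168.8],degrees=True).as_matrix()
plan(p0,R0,np.array([527.8,226.6,271]),R1,30)
```

```text
16.7833 [ 589.57 -160.42  271.44] [179.93  -0.03 174.26] [ 0.82 -0.39 -2.74]
0.3 1.0 0.0 0.000 -0.000 -0.001; 1.1 4.1 0.0 0.000 -0.000 -0.003; 2.5 9.3 0.0 0.000 -0.000 -0.007; 4.3 16.4 0.0 0.000 -0.000 -0.013; 6.7 25.4 0.1 0.000 -0.000 -0.020; 9.6 36.2 0.1 0.000 -0.000 -0.028; 12.9 48.7 0.1 0.000 -0.000 -0.038; 16.6 62.7 0.2 0.000 -0.000 -0.049; 20.7 78.1 0.2 0.000 -0.000 -0.061; 25.0 94.7 0.2 0.000 -0.000 -0.074
3.4 18.0 0.0 0.000 -0.000 -0.014; 6.9 36.8 0.1 0.000 -0.000 -0.028; 10.5 56.3 0.1 0.000 -0.000 -0.043; 14.2 76.2 0.2 0.000 -0.000 -0.058; 18.0 96.3 0.2 0.000 -0.000 -0.074; 21.7 116.4 0.2 0.000 -0.000 -0.089; 25.5 136.4 0.3 0.000 -0.000 -0.105; 29.1 155.8 0.3 0.000 -0.000 -0.120; 32.6 174.7 0.4 0.001 -0.000 -0.134; 36.0 192.6 0.4 0.001 -0.000 -0.148
0.6 17.2 0.0 0.000 -0.000 -0.013; 1.2 33.1 0.0 0.000 -0.000 -0.025; 1.7 47.6 0.1 0.000 -0.000 -0.036; 2.2 60.5 0.1 0.000 -0.000 -0.046; 2.6 71.7 0.1 0.000 -0.000 -0.054; 3.0 81.0 0.1 0.000 -0.000 -0.061; 3.2 88.3 0.1 0.000 -0.000 -0.067; 3.4 93.6 0.1 0.000 -0.000 -0.071; 3.6 96.8 0.1 0.000 -0.000 -0.073; 3.6 97.9 0.1 0.000 -0.000 -0.074
```

Call:
carry_out(
  deltas="0.5 1 0 0 0 -0.001; 1 4 0 0 0 -0.003; 2.5 9.5 0 0 0 -0.007; 4.5 16.5 0 0 0 -0.013; 6.5 25.5 0 0 0 -0.02; 9.5 36 0 0 0 -0.028; 13 48.5 0 0 0 -0.038; 16.5 62.5 0 0 0 -0.049; 20.5 78 0 0 0 -0.061; 25 94.5 0 0 0 -0.074",
)

```text
t: 17.62
tcp_pos: [573.9, -62.0, 271.7]
tcp_rot: [180.0, -0.0, 178.6]
wrist_force: [0.6, -0.3, -4.0]
finger_gap: 13.1
```

Call:
carry_out(
  deltas="3.5 18 0 0 0 -0.014; 7 37 0 0 0 -0.028; 10.5 56.5 0 0 0 -0.043; 14 76 0 0 0 -0.058; 18 96.5 0 0 0 -0.074; 21.5 116.5 0 0 0 -0.089; 25.5 136.5 0 0 0 -0.105; 29 156 0 0 0 -0.12; 32.5 174.5 0 0 0 -0.134; 36 192.5 0 0 0 -0.148",
)

```text
t: 18.45
tcp_pos: [542.3, 131.8, 271.9]
tcp_rot: [180.0, -0.0, -172.9]
wrist_force: [-0.0, -0.5, -3.4]
finger_gap: 13.1
```

Call:
carry_out(
  deltas="0.5 17 0 0 0 -0.013; 1 33 0 0 0 -0.025; 1.5 47.5 0 0 0 -0.036; 2 60.5 0 0 0 -0.046; 2.5 71.5 0 0 0 -0.054; 3 81 0 0 0 -0.061; 3 88.5 0 0 0 -0.067; 3.5 93.5 0 0 0 -0.071; 3.5 97 0 0 0 -0.073; 3.5 98 0 0 0 -0.074",
)

```text
t: 19.28
tcp_pos: [527.8, 226.8, 271.8]
tcp_rot: [180.0, -0.0, -168.7]
wrist_force: [-0.0, 0.1, -3.5]
finger_gap: 13.0
```

Call:
carry_out(
  deltas="0 0 0 0 0 0; 0 0 0 0 0 0",
)

```text
t: 19.45
tcp_pos: [527.9, 226.1, 271.8]
tcp_rot: [180.0, -0.0, -168.8]
wrist_force: [0.3, -0.7, -3.3]
finger_gap: 13.2
```

Run:
```python
from h import *
np.set_printoptions(precision=2,suppress=True)
s,p0,R0=st(); print(s['t'],p0,s['tcp_rot'],s['wrist_force'])
R1=Ro.from_euler('xyz',[180,0,-168.8],degrees=True).as_matrix()
print(delta(p0,R0,np.array([527.8,226.6,72]),R1))
snap('wrist','w11.png')
```

```text
19.45 [527.91 226.12 271.76] [ 179.98   -0.03 -168.78] [ 0.25 -0.7  -3.28]
[ -0.08   0.44 199.76   0.    -0.     0.  ]
```

View pics/w11.png

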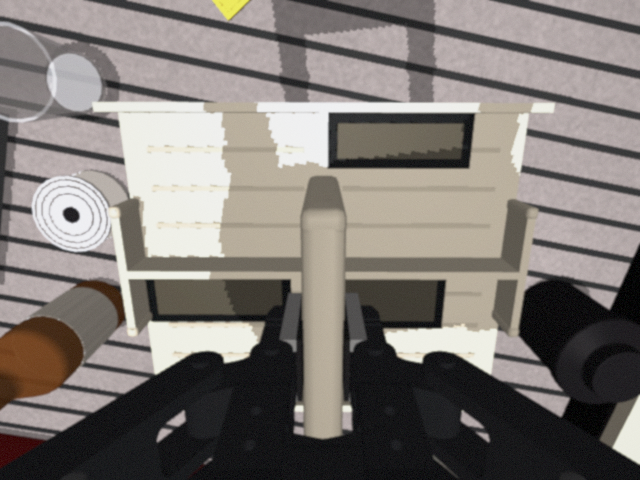

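Back over the start spot, with three rectangles in the tray and the oval's bay empty. Lowering to about 3 mm above the bench.

Call:
carry_out(
  deltas="0 0 1 0 0 0; 0 0 5 0 0 0; 0 0 11 0 0 0; 0 0 20 0 0 0; 0 0 31 0 0 0; 0 0 43 0 0 0; 0 0 56 0 0 0; 0 0 69 0 0 0; 0 0 83 0 0 0; 0 0 97 0 0 0",
)

```text
t: 20.33
tcp_pos: [527.4, 226.4, 173.3]
tcp_rot: [180.0, -0.1, -168.8]
wrist_force: [-0.2, -0.2, -3.5]
finger_gap: 12.8
```

Call:
carry_out(
  deltas="0 0 14 0 0 0; 0 0 28 0 0 0; 0 0 41 0 0 0; 0 0 54 0 0 0; 0 0 66 0 0 0; 0 0 77 0 0 0; 0 0 86 0 0 0; 0 0 94 0 0 0; 0 0 99 0 0 0; 0 0 101 0 0 0",
)

```text
t: 21.17
tcp_pos: [527.4, 226.5, 73.0]
tcp_rot: [180.0, -0.1, -168.8]
wrist_force: [-0.7, -0.4, -3.7]
finger_gap: 12.7
```

Call:
carry_out(
  deltas="0 0 1 0 0 0; 0 0 1.5 0 0 0; 0 0 2 0 0 0; 0 0 2 0 0 0",
)

```text
t: 21.5
tcp_pos: [527.9, 226.7, 72.1]
tcp_rot: [180.0, 0.0, -168.8]
wrist_force: [-0.6, 0.3, -3.8]
finger_gap: 12.9
```

Call:
carry_out(
  deltas="0 0 0.5 0 0 0; 0 0 1 0 0 0; 0 0 1.5 0 0 0; 0 0 2 0 0 0; 0 0 2 0 0 0; 0 0 2 0 0 0",
)

```text
t: 22.0
tcp_pos: [527.7, 226.6, 69.8]
tcp_rot: [180.0, -0.0, -168.8]
wrist_force: [0.6, -0.0, -3.7]
finger_gap: 12.8
```

Call:
carry_out(
  deltas="0 0 0.5 0 0 0; 0 0 1 0 0 0; 0 0 1 0 0 0; 0 0 1 0 0 0",
)

```text
t: 22.33
tcp_pos: [527.8, 226.6, 69.2]
tcp_rot: [180.0, -0.0, -168.8]
wrist_force: [-2.3, -0.4, 5.8]
finger_gap: 13.1
```

Contact at the same height as when I gripped it (TCP z 69.2). Releasing.

Call:
carry_out(
  deltas="0 0 0 0 0 0; 0 0 0 0 0 0; 0 0 0 0 0 0; 0 0 0 0 0 0; 0 0 0 0 0 0; 0 0 0 0 0 0; 0 0 0 0 0 0; 0 0 0 0 0 0; 0 0 0 0 0 0; 0 0 0 0 0 0",
  hand=-1,
)

```text
t: 23.17
tcp_pos: [527.7, 226.6, 68.8]
tcp_rot: [180.0, -0.0, -168.8]
wrist_force: [0.2, 0.3, 0.1]
finger_gap: 85.5
```

Call:
carry_out(
  deltas="0 0 -10 0 0 0; 0 0 -30 0 0 0; 0 0 -60 0 0 0; 0 0 -90 0 0 0; 0 0 -130 0 0 0; 0 0 -170 0 0 0; 0 0 -200 0 0 0; 0 0 -220 0 0 0; 0 0 -220 0 0 0; 0 0 -220 0 0 0",
)

```text
t: 24.0
tcp_pos: [528.1, 226.6, 290.4]
tcp_rot: [180.0, 0.1, -168.8]
wrist_force: [-0.3, 0.3, -0.8]
finger_gap: 85.2
```

Run:
```python
from h import *
np.set_printoptions(precision=1,suppress=True)
s,p0,R0=st(); print(s['t'],p0,s['tcp_rot'],s['wrist_force'],s['finger_gap'])
c=snap('wrist','w12.png')
for n in ('wrist','scene','top'):
    c=c if n=='wrist' else snap(n,n+'12.png')
    for q in ('tray_grip','tray_foot','oval','long_plate','wide_plate','narrow_plate'):
        for d in ctrl.tip_of(n,q)[:2]: X=w(c,d['location']); print(n,q,round(d['confidence'],2),X, 'tray',(X-[528,225,0])@tray_R(-78.8),'dish',(X-DC)@RD)
```

```text
24.0 [528.1 226.6 290.4] [ 180.     0.1 -168.8] [-0.3  0.3 -0.8] 85.22619562530377
wrist tray_grip 0.89 [529.1 227.9  90.1] tray [-2.6  1.6 90.1] dish [-438.3 -109.    90.1]
wrist tray_foot 0.95 [526.9 226.8   1.6] tray [-1.9 -0.7  1.6] dish [-436.9 -111.1    1.6]
wrist oval 0.41 [588.7  -4.1   3.9] tray [236.6  15.1   3.9] dish [-213.3  -26.6    3.9]
wrist oval 0.2 [529.  226.2  88.6] tray [-0.9  1.2 88.6] dish [-436.5 -108.9   88.6]
wrist long_plate 0.79 [559.9 173.3   1.7] tray [57.  21.3  1.7] dish [-386.9  -72.9    1.7]
wrist long_plate 0.67 [774.2 215.8  -2.5] tray [ 56.8 239.7  -2.5] dish [-450.6  136.1   -2.5]
wrist wide_plate 0.69 [547.1 265.4   2.3] tray [-35.9  26.6   2.3] dish [-477.4  -94.8    2.3]
wrist narrow_plate 0.73 [456.2 254.1   2.7] tray [-42.5 -64.8   2.7] dish [-457.1 -184.1    2.7]
scene tray_grip 0.69 [525.  226.5  88.1] tray [-2.1 -2.6 88.1] dish [-436.5 -112.9   88.1]
scene tray_foot 0.88 [524.4 224.2   3.4] tray [ 0.1 -3.7  3.4] dish [-434.1 -113.3    3.4]
scene tray_foot 0.38 [454.3 248.8   5. ] tray [-37.7 -67.7   5. ] dish [-451.6 -185.5    5. ]
scene 
[... 415 characters left out ...]
tray [-39.8 -68.2   1.4] dish [-453.5 -186.6    1.4]
scene narrow_plate 0.39 [610.6 502.3  -1.1] tray [-255.9  134.9   -1.1] dish [-719.3  -55.1   -1.1]
top tray_grip 0.7 [530.2 226.6  90.1] tray [-1.2  2.5 90.1] dish [-437.1 -107.7   90.1]
top tray_foot 0.65 [531.9 229.5  -0. ] tray [-3.6  4.7 -0. ] dish [-440.1 -106.3   -0. ]
top oval 0.63 [ 542.2 -260.8    4.3] tray [479.3 -80.4   4.3] dish [ 46.8 -47.4   4.3]
top long_plate 0.93 [779.9 217.5   0.6] tray [ 56.2 245.6   0.6] dish [-452.8  141.6    0.6]
top long_plate 0.92 [344.8 122.2   0.3] tray [  65.3 -199.7    0.3] dish [-314.8 -281.8    0.3]
top narrow_plate 0.42 [459.3 252.    3.8] tray [-39.8 -62.1   3.8] dish [-455.3 -180.8    3.8]
```

View pics/w12.png

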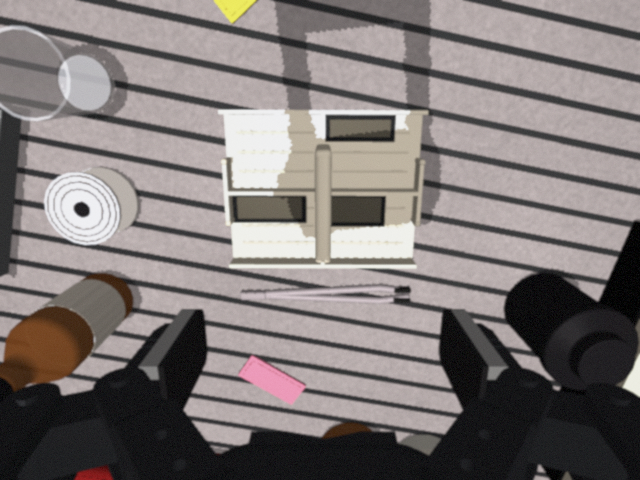

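View pics/scene12.png

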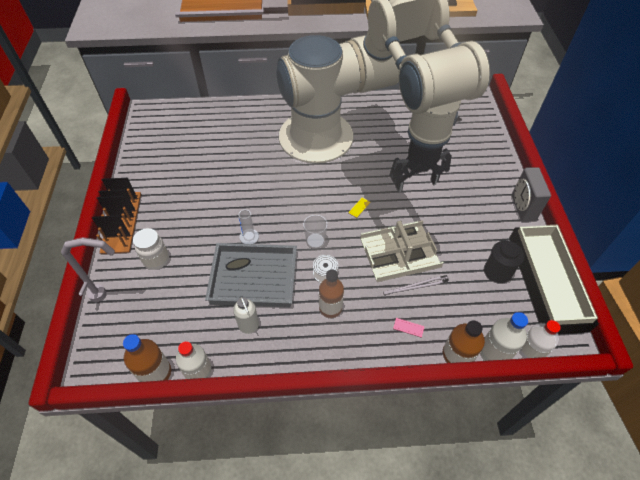

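The final pictures agree:
- **Tray:** level at its start place.
- **Rectangles:** all three lie in their bays.
- **Oval:** flat in the dish (scene px 238,264).
- **Other things:** undisturbed.

Handing in.

```bash
python3 -c "
from rig import ctrl
print(ctrl.hand_in())"
```

```text
the job is handed in; nothing more can be done
None
```

I carried the tray to the dish, rolled its near side down so the plates lay against their walls, and tipped it on the corner low over the dish floor. Only the oval slid out through its gap. I then levelled the tray, stood it back where it came from, let go, and handed the job in at about 24 s.

What my last checks showed:
- **Oval:** it lies clear of the tray, apparently flat on the dish floor. The two cameras put it at dish x 47–55 and y −45 to −47 mm, well inside the dish walls. Image side up is judged only by its looking the same as before and sliding out without flipping.
- **Tray:** it touched down at the same tool height as when I gripped it (69.2 mm). The measured handle position is within about 5 mm of the start.
- **Rectangular plates:** all three are in their bays, flat against the walls. The wrist camera puts them at tray (57, 21), (−36, 27) and (−43, −65) mm.
- **Other things:** none looks moved in the final pictures; I did not measure their positions again.
- **Robot:** it stands clear of everything with the gripper open.

The cameras differ by up to about 8 mm on the oval and 7 mm on the tray, far less than the limits for both. The wrist camera also reported the reel as an oval with low confidence (0.41), and I took that as a false detection.

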